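# Lock the carving vise: pin home, spring clip through its cross hole

## Task

The lock pin of the carving vise has backed part way out. Push it gently home until its head sits against the iron cheek, then take the spring clip out of the slotted block and push its straight leg down through the cross hole at the pin's other end until the bow snaps over the pin, and leave it sitting there. The pin has turned a little in its bore, so feel for the hole with the tip of the leg, forcing neither pin nor clip, and leave the other things on the bench where they are.

Things in the scene. Friction and masses are not known exactly. Their poses are not given: they have to be found in the camera images.
- vise: Grey cast-iron tilting vise, bolted down, its arm holding a violin neck on the +x side. Origin: centre of the underside of its 125 x 118 x 14 mm base, z up. Two upright cheeks, outer faces at y = -30 and +30 mm, arched tops 133 mm high. The lock pin runs along its y axis, 115 mm up: head at the -y cheek, cross hole beyond the +y cheek, both cheeks' outsides open.
- pin (a joint): How far the lock pin has backed out towards the vise's -y, in m: 0 = home, head against the cheek (hard stop); starts 14 to 30 mm out. It slides with about 6 N of friction and stays where it is left. Do not press on the pin with more than 35 N.
- pin_head (a point): Centre of the outer end face of the pin's round head (boss 18 mm, head 30 mm wide, 9 mm thick plus the 2 mm boss), on the pin's axis; moves with the pin. Axes as the vise's: push it along +y of the vise. Room on all sides for shut fingers.
- pin_hole (a point): On the axis of the 16 mm steel pin, at its cross hole (5.5 mm through hole, square to the axis); when home, 12 mm beyond the +y cheek and 12 mm from the pin's end. Axes as the vise's: they do not turn with the pin. The pin starts turned in its bore by 0.3 to 0.7 rad: the hole's upper mouth leans 2.4 to 5.2 mm to the vise's +x side of the top line. It turns under 0.04 N m, 5 N at its rim.
- clip_eye (a point): Steel R-shaped spring clip of 4 mm wire, 99 mm long: centre of its eye loop (22 mm wide along x, 34 mm high, flat-sided for 12 mm at half height). Stands on edge in the block, eye up, leaning slightly. Clip's z runs up; straight leg down at x = -9 mm, bow on the +x side. Grip across x. May go on with the bow to either side of the pin.
- clip_tip (a point): Square-cut lower end of the clip's straight leg, at x = -9, z = -82 mm of the clip_eye axes.
- clip_seat (a point): Point on the leg's axis, 46 mm below the eye's centre (36 mm above the tip), facing the hollow of the bow: it lies on the pin's axis (at pin_hole) when the clip has snapped home. Needs about 8 N at 10 to 20 mm before home; then the bow closes and pulls it home. Pushing on beyond home runs up hard. Do not press clip on pin with more than 35 N.
- clip_bow (a joint): Opening of the clip's springy bow about the eye, rad: 0 at rest and when snapped home, about 0.1 when the bow's throat rides over the pin. The tail of the bow ends 12 mm above the leg's tip, so the leg enters the hole well before the bow meets the pin.
- block_slot (a point): Beech block 74 x 64 mm, 60 mm high, fixed: centre of its top. The clip stands in the slot here (16 mm along the block's x, 6.6 mm along y, 48 mm deep); its eye's centre is about 34 mm above the top. Two 6 mm drill stubs stand 8 mm out of the top near two corners.
- finger_plane: Small brass finger plane, 56 x 24 x 32 mm, loose on the bench; origin at its underside. Leave it.
- varnish_jar: Small amber jar with a metal lid, 52 mm wide, 62 mm high, loose; origin at its underside. Leave it.
- gouge: Wooden-handled tool 190 mm long lying on the bench along its x axis, loose; origin at its underside. Leave it.

How it is judged:
On the way, in this order (a step that is already met when the one before it is completed fails the run):
1. the lock pin is pushed home (within 1.5 mm) (value of joint pin below 0.0015 m), for 0.2 s.
2. the clip's leg has gone down into the pin's cross hole, its tip at the far side (z of clip_tip in the frame of pin_hole below -0.007 m and x of clip_tip in the frame of pin_hole between -0.0095 and 0.0095 m and y of clip_tip in the frame of pin_hole between -0.005 and 0.005 m), for 0.1 s.
At the end, for the whole second after the job is handed in: the pin is home (within 2 mm), the clip's leg is through the cross hole with the seat point within 4 mm of the pin's axis at the hole, the clip's plane square to the pin within 0.2 rad, the bow closed over the pin (below 0.05 rad), and the clip at rest (value of joint pin below 0.002 m and distance between clip_seat and pin_hole below 0.004 m and value of joint clip_bow below 0.05 rad and angle between the y axis of clip_seat and the y axis of vise, either way round below 0.2 rad and linear speed of clip below 0.02 m/s); the robot touches nothing.
It fails at once if the robot's fingers press on the lock pin with over 35 N (contact force between the fingers and pin above 35 N).
It fails at once if the clip is pressed on the pin with over 35 N (contact force between clip and pin above 35 N).
It fails at once if the finger plane, the jar or the gouge is moved by over 20 mm (distance of any of finger_plane, varnish_jar, gouge from where it was at the start of the episode above 0.02 m).
It also fails if it takes over 67 s, if anything falls off the work surface, if the arm or the gripper's body presses on something with over 40 N, if the wrist force passes 120 N, or if a joint passes its speed limit or range.

## Robot

A 6-joint arm with a two-finger parallel gripper is mounted at the origin on the work surface. World frame = base frame: x ahead of the robot, y to its left, z up, the work surface at z = 0. Lengths are in m, angles in rad, forces in N, time in s.
With the tool pointing down it reaches from about 0.15 to 0.775 m from the base axis. Payload 6.1 kg.
Tool frame: the origin (TCP) lies midway between the tips of the shut fingers; the grasp point (between the pads) lies behind it (bot.hold_point_z is the z of the grasp point in the tool frame, in m); z points along the fingers, y is the line along which they close (so a half turn about z gives the same grasp; the last joint's range is limited). The gripper opens to 85 mm and grips with 20 to 120 N. Pads are 22 mm wide; open, the fingers measure 114 mm over their backs; the gripper's body (76 mm by 85 mm) begins 54 mm behind the grasp point. The pads swing forward as they close: fully open they stand 13 mm farther back than shut.
Start: joints at [-1.155, 0.126, -0.04, 1.405, 0, 1.571], TCP at [0.212, -0.48, 0.231] pointing down, gripper open.
Joint ranges: [-2.72, 2.72], [-0.95, 1.95], [-1.27, 1.35], [-1.78, 2.02], [-1.46, 1.47], [-3.14, 3.14]. Speed limits (rad/s): [2.39, 2.39, 3.01, 3.14, 3.14, 3.14].

## Interface

Orientations are given as a rotation vector (axis times angle).
In Python, from station import bot, viewer, workorder gives the robot as it stands.
- The arm moves only by the tool carry_out, never from a script. Its argument "increments" is a list that holds one entry, the list of rows, each a list of 7 numbers: the finger opening in mm, from 0 to 85.4, then the shift along the tool's x, y, z scaled (see below), then the turn, a rotation vector about the tool's x, y, z scaled (see below). A call has 1 to 5 rows; each row shifts and turns the commanded pose from where the row before left it, along the tool's axes as they then stand; what a row does not reach is not made up. The controller multiplies each number of a shift by 0.03 m and each number of a turn by 6 degrees. A row lasts 1/10 s, in which the tool goes at most 50 mm and 8.59 degrees, less where a joint would pass 70% of its speed; a pose out of reach is approached as far as the arm can. A call with a number of a shift or a turn outside -1 to 1 is refused whole. A call with a gripper value outside its range is refused whole. The fingers move at their own pace and stop on an object; "force" is the grip in N (left out, the last holds). Time passes only in rows, so rows that do not move let the fingers close. It gives the time, the measured TCP pose, the force, the opening and the grip force at its end, in the units of the state.
- bot.sense(): the state, without advancing time (a new reading comes with each control period).
- viewer.snapshot(name): name is "side" or "top"; returns the picture (400x640x3 uint8, red, green, blue); there is no depth.
- viewer.get_calibration(name): a dict with "camera_matrix" (3x3 intrinsics, pixels), "rvec" (rotation vector, rad) and "tvec" (3), from world to camera coordinates, as OpenCV has them. Camera axes: x right, y down, z forward; pixel columns grow to the right and rows downward; lengths in m; the calibration is good to about 2 mm. A picture is of the moment at which its call begins. get_calibration takes no time and is no camera call.
- workorder.sign_off(): hands the job in; it is judged then, once.
The state is a dict: "t": time; "q": joint angles; "qd": joint speeds; "effort": joint torques, N m; "eef_pos": TCP position; "orientation": TCP orientation; "wrist_force": force on the tool from outside, world axes, zero at the start; "wrist_torque": the same for the moment, N m; "finger_gap": opening from 0.0 (shut) to 1.0 (fully open); "finger_force": force on a finger pad.
Only numpy, scipy, OpenCV 4.12 (cv2) and the standard library are available. Lean on these libraries where they do the work, as an engineer would, in place of code of your own. Each camera call takes 0.05 s, during which the arm holds its last target. There are 200 camera calls.

## Working session

There is one attempt and no reset: what is moved stays moved. The work goes in short steps, Python scripts to look and compute and a tool call to move; the robot and the scene stay as the last step left them, time stands still between calls to the robot, and variables do not carry over. Pictures are saved under pics/ and viewed, at most 10 in all, crops included, and the job is handed in when it is done.

Besides the shell and the picture viewer there is one more tool, called after "Request:" by a JSON object that holds its "fn" and its "kwargs". carry_out: Moves the arm, as the interface text tells. Shifts and turns lie within -1 to 1; 1 stands for 0.03 m of shift or 6 degrees of turn. Its arguments: {"type":"object","properties":{"increments":{"type":"array","items":{"type":"array","items":{"type":"array","items":{"type":"number"}}}},"force":{"type":"number"}},"required":["increments"]}

```bash
ls; mkdir -p pics
python3 - <<'E'
from station import bot, viewer, workorder
import cv2
print(bot.sense(), bot.hold_point_z)
for n in("side","top"):
    cv2.imwrite(f"pics/{n}0.png",cv2.cvtColor(viewer.snapshot(n),cv2.COLOR_RGB2BGR)); print(n,viewer.get_calibration(n))
E
```

```text
pics
{'t': 0.0, 'q': array([-1.15499771e+00,  1.26380384e-01, -4.05889160e-02,  1.40542334e+00,
        1.40175715e-05,  1.57083005e+00]), 'qd': array([ 0.00197186,  0.00135177, -0.00084765, -0.00030368,  0.00049165,
        0.00068396]), 'effort': array([-6.38071867e-06, -4.35916185e+01,  3.52921414e+01,  1.73143245e-02,
        6.55737881e-05,  7.81335210e-07]), 'eef_pos': array([ 0.21189648, -0.47989005,  0.23053702]), 'orientation': array([-3.07242345e+00, -6.48065306e-01,  4.95806025e-04]), 'wrist_force': array([-0.70349327,  0.41375049,  0.03163824]), 'wrist_torque': array([0.00520517, 0.0032715 , 0.06012283]), 'finger_force': 0.0, 'finger_gap': 1.001438307339012} -0.0187
side {'camera_matrix': array([[385.66680118,   0.        , 317.13785666],
       [  0.        , 385.66680118, 197.62786821],
       [  0.        ,   0.        ,   1.        ]]), 'rvec': array([ 2.20086561, -0.04333213,  0.02470797]), 'tvec': array([-0.55481997,  0.10118094,  0.76896024])}
top {'camera_matrix': array([[505.87910212,   0.        , 321.2330902 ],
       [  0.        , 505.87910212, 195.10359866],
       [  0.        ,   0.        ,   1.        ]]), 'rvec': array([ 2.14357214, -2.0908189 ,  0.2144298 ]), 'tvec': array([-0.0136425 ,  0.58991719,  0.98744866])}
```

View pics/side0.png

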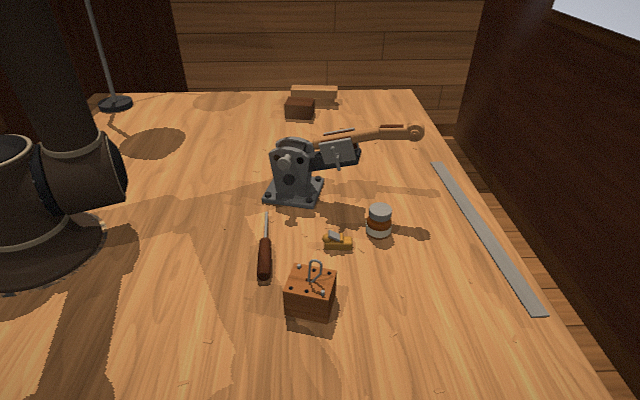

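View pics/top0.png

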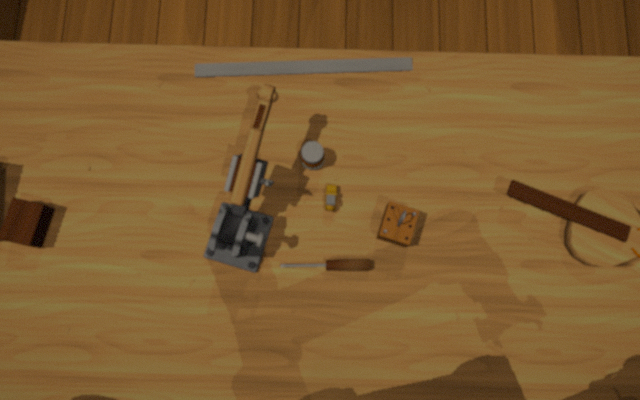

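The side view shows the vise at (290,170) with the pin head towards the camera, and the block and clip at (312,290). In the top view the vise is at (240,238), with the head near (255,238), and the block is at (398,224). I'll make one enlarged mosaic for measuring.

Run:
```python
import cv2,numpy as np
s=cv2.imread("pics/side0.png");t=cv2.imread("pics/top0.png")
def c(im,x,y,w,h,W,H):
    o=cv2.resize(im[y:y+h,x:x+w],(W,H),interpolation=cv2.INTER_CUBIC); return cv2.convertScaleAbs(o,alpha=1.5)
m=np.vstack([np.hstack([c(s,255,130,80,60*5//5+20,400,400)[:400],c(t,195,195,80,80,400,400)]),
 np.hstack([c(s,275,250,80,40,400,200),c(t,370,202,80,40,400,200)])])
print(m.shape);cv2.imwrite("pics/m0.png",m)
```

```text
(600, 800, 3)
```

View pics/m0.png

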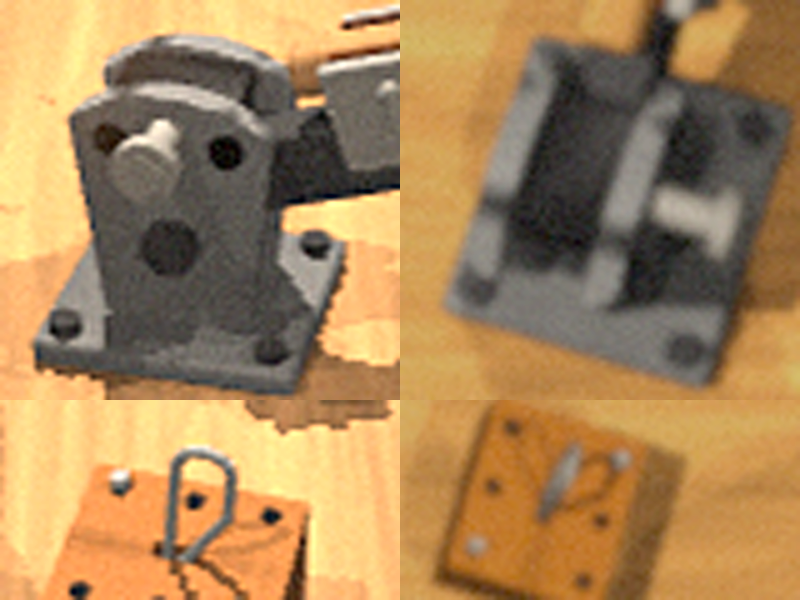

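```bash
cat > h.py <<'E'
import numpy as np,cv2
from scipy.spatial.transform import Rotation as R
from station import bot,viewer,workorder
C={n:viewer.get_calibration(n) for n in("side","top")}
def ray(n,p):
    c=C[n];Rm=cv2.Rodrigues(c["rvec"])[0]
    d=Rm.T@np.linalg.solve(c["camera_matrix"],[p[0],p[1],1.]);return -Rm.T@c["tvec"],d/np.linalg.norm(d)
def onz(n,p,z):
    o,d=ray(n,p);return o+d*(z-o[2])/d[2]
def tri(ps,pt):
    o,d=ray("side",ps);e,f=ray("top",pt)
    a,b=np.linalg.lstsq(np.c_[d,-f],e-o,rcond=None)[0];u,v=o+a*d,e+b*f
    return (u+v)/2,np.linalg.norm(u-v)*1e3
def proj(n,X):
    c=C[n];return cv2.projectPoints(np.float64(X).reshape(-1,3),c["rvec"],c["tvec"],c["camera_matrix"],None)[0].reshape(-1,2)
E
python3 - <<'E'
from h import *
np.set_printoptions(precision=4,suppress=True)
print("cams",ray("side",(0,0))[0],ray("top",(0,0))[0])
T=lambda x,y:((x-400)/5+195,y/5+195)
S=lambda x,y:(x/5+255,y/5+130)
c=np.array([onz("top",T(*p),.014) for p in[(540,40),(795,110),(710,385),(445,305)]])
print("base",c,c.mean(0),np.linalg.norm(c-np.roll(c,-1,0),axis=1))
cs=[onz("side",S(*p),.014) for p in[(35,345),(295,380),(345,245)]];print(cs)
print("head",tri(S(143,172),T(735,228)),onz("top",T(735,228),.115),onz("side",S(143,172),.115))
B=lambda x,y:((x-400)/5+370,(y-400)/5+202)
D=lambda x,y:(x/5+275,(y-400)/5+250)
b=np.array([onz("top",B(*p),.06) for p in[(490,400),(645,440),(590,612),(437,578)]]);print("block",b,b.mean(0))
print("eye top",tri(D(205,453),B(562,480)),onz("top",B(562,480),.111),onz("top",B(548,512),.111)-onz("top",B(577,448),.111))
print("eye ctr side",onz("side",D(203,495),.094), "slot foot",onz("top",B(545,518),.06),onz("side",D(180,552),.06))
print("stubs",onz("top",B(476,546),.068),onz("top",B(621,460),.068),onz("side",D(120,480),.068))
E
```

```text
cams [ 0.5307 -0.5834  0.5361] [0.3825 0.0008 1.0849]
base [[0.5765 0.2119 0.014 ]
 [0.5488 0.101  0.014 ]
 [0.4315 0.1315 0.014 ]
 [0.4621 0.2447 0.014 ]] [0.5048 0.1723 0.014 ] [0.1143 0.1212 0.1172 0.119 ]
[array([0.4345, 0.1309, 0.014 ]), array([0.5523, 0.1   , 0.014 ]), array([0.5806, 0.2085, 0.014 ])]
head (array([0.488 , 0.1127, 0.1156]), np.float64(2.5652048664009506)) [0.4868 0.1126 0.115 ] [0.4892 0.114  0.115 ]
block [[ 0.5789 -0.137   0.06  ]
 [ 0.5638 -0.2007  0.06  ]
 [ 0.4924 -0.1774  0.06  ]
 [ 0.5047 -0.1153  0.06  ]] [ 0.5349 -0.1576  0.06  ]
eye top (array([ 0.5431, -0.1589,  0.1044]), np.float64(7.788063746974076)) [ 0.5381 -0.1581  0.111 ] [-0.0255  0.0115  0.    ]
eye ctr side [ 0.546  -0.1657  0.094 ] slot foot [ 0.5304 -0.1594  0.06  ] [ 0.5388 -0.1582  0.06  ]
stubs [ 0.5171 -0.1301  0.068 ] [ 0.5538 -0.1892  0.068 ] [ 0.5197 -0.1333  0.068 ]
```

```bash
cat >> h.py <<'E'
def plan(target,yaw_y=None,n=None,tilt=0.,step=.03):
    """rows to bring TCP to target, tool down, tool y at yaw_y deg"""
    s=bot.sense();p=s["eef_pos"];A=R.from_rotvec(s["orientation"])
    B=A if yaw_y is None else R.from_euler("z",yaw_y,degrees=True)*R.from_matrix(np.array([[0,1,0],[1,0,0],[0,0,-1.]]))
    if tilt: B=R.from_rotvec(np.radians(tilt)*B.as_matrix()[:,0])*B
    d=np.array(target)-p;r=(A.inv()*B).as_rotvec()
    if n is None: n=int(np.ceil(max(np.linalg.norm(d)/step,np.degrees(np.linalg.norm(r))/6,1)))
    for i in range(n):
        a=A*R.from_rotvec(r*i/n)
        print(np.round(np.r_[a.inv().apply(d/n)/.03,np.degrees(r)/n/6],3).tolist())
def st():
    s=bot.sense();M=R.from_rotvec(s["orientation"]).as_matrix()
    print("t",round(s["t"],2),"p",s["eef_pos"].round(4),"x",M[:,0].round(3),"y",M[:,1].round(3),"F",s["wrist_force"].round(1),"q",s["q"].round(2),s["finger_gap"])
E
python3 -c "
from h import *
st();plan((.4805,.0753,.2),-14.8,step=.036)"
```

```text
t 0.1 p [ 0.2119 -0.4799  0.2306] x [ 0.915  0.404 -0.   ] y [ 0.404 -0.915 -0.001] F [ 0.9  0.7 -0.8] q [-1.15  0.13 -0.04  1.41 -0.    1.57] 0.9952705766638392
[0.87, -0.74, 0.058, -0.001, -0.0, -0.476]
[0.906, -0.695, 0.058, -0.001, -0.0, -0.476]
[0.94, -0.649, 0.058, -0.001, -0.0, -0.476]
[0.971, -0.602, 0.057, -0.001, -0.0, -0.476]
[1.0, -0.553, 0.057, -0.001, -0.0, -0.476]
[1.026, -0.502, 0.057, -0.001, -0.0, -0.476]
[1.05, -0.451, 0.057, -0.001, -0.0, -0.476]
[1.071, -0.398, 0.057, -0.001, -0.0, -0.476]
[1.089, -0.344, 0.057, -0.001, -0.0, -0.476]
[1.105, -0.289, 0.057, -0.001, -0.0, -0.476]
[1.118, -0.234, 0.057, -0.001, -0.0, -0.476]
[1.128, -0.178, 0.057, -0.001, -0.0, -0.476]
[1.136, -0.122, 0.057, -0.001, -0.0, -0.476]
[1.14, -0.065, 0.057, -0.001, -0.0, -0.476]
[1.142, -0.008, 0.057, -0.001, -0.0, -0.476]
[1.141, 0.049, 0.057, -0.001, -0.0, -0.476]
[1.137, 0.106, 0.057, -0.001, -0.0, -0.476]
[1.131, 0.162, 0.057, -0.001, -0.0, -0.476]
```

Request:
{"fn": "carry_out", "kwargs": {"increments": [[[0,0.87,-0.74,0.06,0,0,-0.48],[0,0.9,-0.7,0.06,0,0,-0.48],[0,0.94,-0.65,0.06,0,0,-0.48],[0,0.97,-0.6,0.06,0,0,-0.48],[0,1,-0.55,0.06,0,0,-0.48]]]}}

```text
t: 0.6
eef_pos: [0.2865, -0.3246, 0.2219]
orientation: [-2.967, -1.031, 0.0]
wrist_force: [0.6, -0.5, 0.0]
finger_gap: 0.142
finger_force: 0.0
```

Request:
{"fn": "carry_out", "kwargs": {"increments": [[[0,1,-0.5,0.06,0,0,-0.48],[0,1,-0.45,0.06,0,0,-0.48],[0,1,-0.4,0.06,0,0,-0.48],[0,1,-0.34,0.06,0,0,-0.48],[0,1,-0.29,0.06,0,0,-0.48]]]}}

```text
t: 1.1
eef_pos: [0.3536, -0.1776, 0.213]
orientation: [-2.814, -1.395, 0.0]
wrist_force: [0.0, -0.2, -0.5]
finger_gap: -0.001
finger_force: 0.0
```

Request:
{"fn": "carry_out", "kwargs": {"increments": [[[0,1,-0.23,0.06,0,0,-0.48],[0,1,-0.18,0.06,0,0,-0.48],[0,1,-0.12,0.06,0,0,-0.48],[0,1,-0.06,0.06,0,0,-0.48],[0,1,0,0.06,0,0,-0.48]]]}}

```text
t: 1.6
eef_pos: [0.4174, -0.0402, 0.204]
orientation: [-2.617, -1.737, 0.001]
wrist_force: [-0.5, 0.2, -0.4]
finger_gap: -0.002
finger_force: 0.0
```

```bash
python3 -c "
from h import *
st();plan((.4805,.0753,.19),-14.8,step=.028)"
```

```text
t 1.6 p [ 0.4174 -0.0402  0.204 ] x [ 0.388  0.922 -0.   ] y [ 0.922 -0.388 -0.   ] F [-0.5  0.2 -0.4] q [-0.1  -0.07 -0.3   1.34 -0.    1.87] -0.0015628796936926763
[0.873, 0.089, 0.093, -0.001, 0.0, -0.268]
[0.87, 0.113, 0.093, -0.001, 0.0, -0.268]
[0.867, 0.138, 0.093, -0.001, 0.0, -0.268]
[0.863, 0.162, 0.093, -0.001, 0.0, -0.268]
[0.858, 0.186, 0.093, -0.001, 0.0, -0.268]
```

Request:
{"fn": "carry_out", "kwargs": {"increments": [[[0,0.87,0.09,0.09,0,0,-0.27],[0,0.87,0.11,0.09,0,0,-0.27],[0,0.87,0.14,0.09,0,0,-0.27],[0,0.86,0.16,0.09,0,0,-0.27],[0,0.86,0.19,0.09,0,0,-0.27]]]}}

```text
t: 2.1
eef_pos: [0.4808, 0.0749, 0.1903]
orientation: [-2.489, -1.917, 0.001]
wrist_force: [1.2, 0.5, 0.9]
finger_gap: 0.0
finger_force: 0.0
```

Request:
{"fn": "carry_out", "kwargs": {"increments": [[[0,0,0,0.7,0,0,0],[0,0,0,0.7,0,0,0],[0,0,0,0.7,0,0,0],[0,0,0,0.7,0,0,0],[0,0,0,0,0,0,0]]]}}

```text
t: 2.6
eef_pos: [0.4785, 0.0735, 0.1038]
orientation: [-2.488, -1.914, 0.008]
wrist_force: [-0.8, -1.4, -0.3]
finger_gap: 0.002
finger_force: 0.0
```

Run:
```python
from h import *
st();plan((.4805,.0753,.107),-14.8)
s=viewer.snapshot("side")[:,:,::-1];t=viewer.snapshot("top")[:,:,::-1]
def c(im,x,y,w,h,W,H):return cv2.convertScaleAbs(cv2.resize(im[y:y+h,x:x+w],(W,H),interpolation=cv2.INTER_CUBIC),alpha=1.5)
cv2.imwrite("pics/m1.png",np.hstack([c(s,255,100,80,100,400,500),c(t,200,195,80,100,400,500)]))
```

```text
t 2.6 p [0.4785 0.0735 0.1038] x [ 0.257  0.966 -0.002] y [ 0.966 -0.257 -0.005] F [-0.8 -1.4 -0.3] q [ 0.15  0.09 -0.37  1.12 -0.    1.98] 0.002434153001344122
[0.073, 0.049, -0.106, -0.05, 0.022, -0.012]
```

View pics/m1.png

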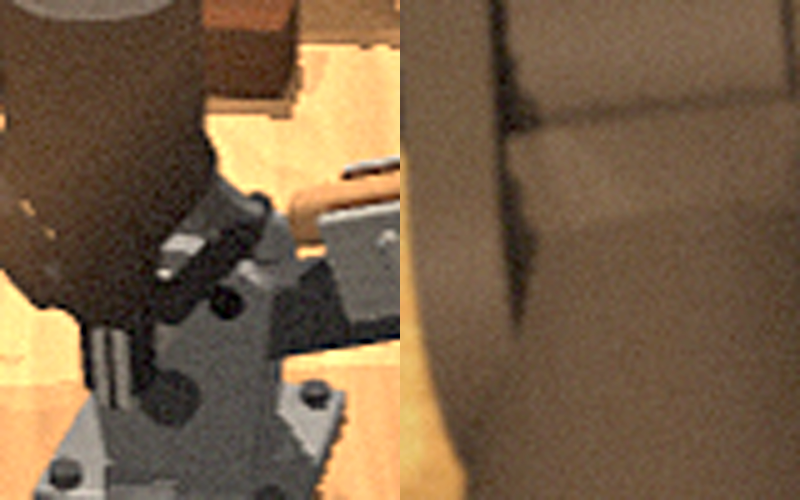

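The image shows the shut fingers in front of the pin head, with the arm hiding the head. I'll advance along tool x and watch the force.

Request:
{"fn": "carry_out", "kwargs": {"increments": [[[0,0.2,0.07,-0.15,0,0,0],[0,0.2,0,0,0,0,0],[0,0.1,0,0,0,0,0],[0,0.1,0,0,0,0,0],[0,0,0,0,0,0,0]]]}}

```text
t: 3.2
eef_pos: [0.4875, 0.0912, 0.1114]
orientation: [2.49, 1.916, 0.0]
wrist_force: [-0.4, 0.3, 0.1]
finger_gap: -0.001
finger_force: 0.0
```

Request:
{"fn": "carry_out", "kwargs": {"increments": [[[0,0.08,0,0,0,0,0],[0,0.08,0,0,0,0,0],[0,0.08,0,0,0,0,0],[0,0.08,0,0,0,0,0],[0,0.08,0,0,0,0,0]]]}}

```text
t: 3.7
eef_pos: [0.4901, 0.1011, 0.1112]
orientation: [2.489, 1.913, -0.004]
wrist_force: [-0.4, -6.4, 1.5]
finger_gap: -0.004
finger_force: 3.1
```

Request:
{"fn": "carry_out", "kwargs": {"increments": [[[0,0.07,0,0,0,0,0],[0,0.07,0,0,0,0,0],[0,0.07,0,0,0,0,0],[0,0.07,0,0,0,0,0],[0,0.07,0,0,0,0,0]]]}}

```text
t: 4.2
eef_pos: [0.4928, 0.1112, 0.1112]
orientation: [2.489, 1.913, -0.004]
wrist_force: [-1.3, -5.3, 1.3]
finger_gap: 0.005
finger_force: 3.1
```

Request:
{"fn": "carry_out", "kwargs": {"increments": [[[0,0.04,0,0,0,0,0],[0,0.04,0,0,0,0,0],[0,0.04,0,0,0,0,0],[0,0.04,0,0,0,0,0],[0,0.04,0,0,0,0,0]]]}}

```text
t: 4.7
eef_pos: [0.4943, 0.1169, 0.1112]
orientation: [2.489, 1.913, -0.004]
wrist_force: [-0.8, -5.9, 2.5]
finger_gap: -0.001
finger_force: 3.1
```

Request:
{"fn": "carry_out", "kwargs": {"increments": [[[0,0.02,0,0,0,0,0],[0,0.02,0,0,0,0,0],[0,0.02,0,0,0,0,0],[0,0.02,0,0,0,0,0],[0,0.02,0,0,0,0,0]]]}}

```text
t: 5.2
eef_pos: [0.4952, 0.1198, 0.1112]
orientation: [2.489, 1.913, -0.004]
wrist_force: [-0.5, -5.3, 1.5]
finger_gap: -0.003
finger_force: 3.0
```

Request:
{"fn": "carry_out", "kwargs": {"increments": [[[0,0.02,0,0,0,0,0],[0,0.02,0,0,0,0,0],[0,0.02,0,0,0,0,0],[0,0.01,0,0,0,0,0],[0,0,0,0,0,0,0]]]}}

```text
t: 5.7
eef_pos: [0.4957, 0.1219, 0.1112]
orientation: [2.489, 1.913, -0.004]
wrist_force: [-1.4, -5.9, 0.2]
finger_gap: 0.002
finger_force: 2.9
```

Request:
{"fn": "carry_out", "kwargs": {"increments": [[[0,0.02,0,0,0,0,0],[0,0.02,0,0,0,0,0],[0,0.02,0,0,0,0,0],[0,0.01,0,0,0,0,0],[0,0,0,0,0,0,0]]]}}

```text
t: 6.2
eef_pos: [0.4963, 0.1239, 0.1112]
orientation: [2.489, 1.913, -0.004]
wrist_force: [-0.1, -5.8, 2.0]
finger_gap: 0.003
finger_force: 2.9
```

Request:
{"fn": "carry_out", "kwargs": {"increments": [[[0,0.02,0,0,0,0,0],[0,0.02,0,0,0,0,0],[0,0.02,0,0,0,0,0],[0,0.02,0,0,0,0,0],[0,0,0,0,0,0,0]]]}}

```text
t: 6.7
eef_pos: [0.4964, 0.1243, 0.1111]
orientation: [2.488, 1.91, -0.009]
wrist_force: [-2.4, -12.6, 3.3]
finger_gap: 0.005
finger_force: 6.6
```

Request:
{"fn": "carry_out", "kwargs": {"increments": [[[0,-0.5,0,0,0,0,0],[0,-1,0,-0.5,0,0,0],[40,-1,0,-1,0,0,0],[40,-1,-0.3,-1,0,0,0],[40,-1,-0.5,-1,0,0,0]]]}}

```text
t: 7.2
eef_pos: [0.4388, 0.0022, 0.2172]
orientation: [-2.49, -1.915, -0.001]
wrist_force: [0.0, -0.7, 0.4]
finger_gap: 0.463
finger_force: 0.0
```

Request:
{"fn": "carry_out", "kwargs": {"increments": [[[40,-1,-0.5,0,0,0,0],[40,-1,-0.5,0,0,0,0],[40,-1,-0.5,0,0,0,0],[40,-1,-0.5,0,0,0,0],[40,-1,-0.3,0,0,0,0]]]}}

```text
t: 7.7
eef_pos: [0.3326, -0.1246, 0.2165]
orientation: [2.49, 1.915, 0.002]
wrist_force: [0.4, -0.6, 0.4]
finger_gap: 0.469
finger_force: 0.0
```

Run:
```python
from h import *
st()
N=4
s=np.mean([viewer.snapshot("side")[:,:,::-1].astype(float) for _ in range(N)],0).astype(np.uint8);t=np.mean([viewer.snapshot("top")[:,:,::-1].astype(float) for _ in range(N)],0).astype(np.uint8)
cv2.imwrite("pics/s2.png",s);cv2.imwrite("pics/t2.png",t)
def c(im,x,y,w,h,W,H):return cv2.convertScaleAbs(cv2.resize(im[y:y+h,x:x+w],(W,H),interpolation=cv2.INTER_CUBIC),alpha=1.6)
m=np.vstack([np.hstack([c(s,260,130,50,40,400,320),c(t,200,215,50,40,400,320)]),
 np.hstack([c(s,295,252,50,35,400,280),c(t,375,207,50,35,400,280)])])
cv2.imwrite("pics/m2.png",m)
```

```text
t 7.7 p [ 0.3326 -0.1246  0.2165] x [0.256 0.967 0.001] y [ 0.967 -0.256  0.001] F [ 0.4 -0.6  0.4] q [-0.36 -0.2  -0.38  1.39  0.    1.47] 0.46855338332483265
```

View pics/m2.png

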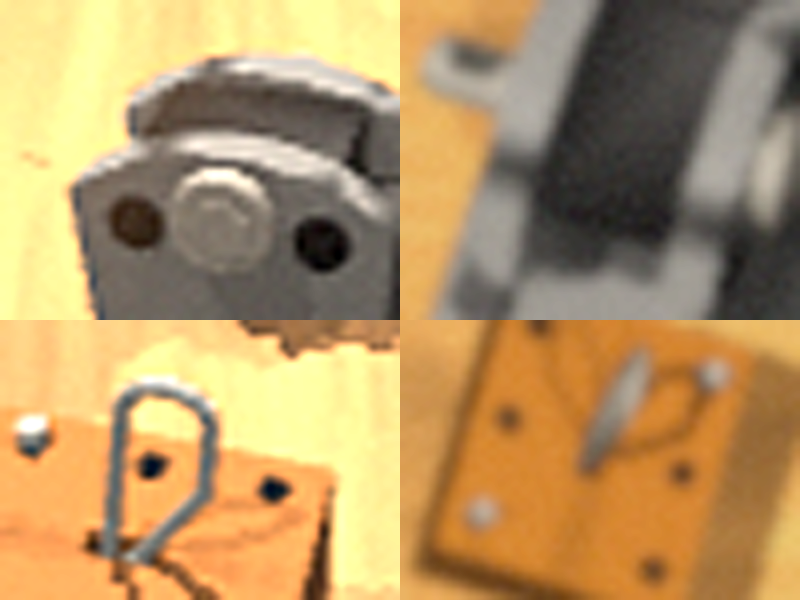

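Pin home: the head (220,220) sits against the cheek. In the top crop the pin end pokes out at (462,72), with the dark hole mouth at (472,55). The eye's centre is at (163,448) in the side crop, and its loop streak runs (590,465)–(645,350) in the top crop.

Run:
```python
from h import *
np.set_printoptions(precision=4,suppress=True)
S=lambda x,y:(x/8+295,(y-320)/8+252);T=lambda x,y:((x-400)/8+375,(y-320)/8+207)
V=lambda x,y:((x-400)/8+200,y/8+215);W=lambda x,y:(x/8+260,y/8+130)
print("eye ctr side",onz("side",S(163,448),.094),"top side",onz("side",S(165,385),.111))
print("streak",onz("top",T(645,350),.1),onz("top",T(590,465),.1),onz("top",T(618,408),.105),"eye tri",tri(S(163,448),T(618,408)))
print("eyeL,R side", onz("side",S(118,448),.094),onz("side",S(210,452),.094))
print("hole mouth",onz("top",V(472,55),.1225))
print("pin end upper/lower corner",onz("top",V(447,35),.115),onz("top",V(425,82),.115))
print("pin @cheek up/low",onz("top",V(503,62),.115),onz("top",V(492,103),.115))
print("head face side",onz("side",W(220,225),.115))
h=[.4992+.257*.083,.1349+.966*.083,.115]
print("expected hole proj touch", proj("top",h), V(472,55))
st=onz("top",T(482,513),.068),onz("top",T(712,374),.068),onz("side",S(33,425),.068);print("stubs",st)
```

```text
eye ctr side [ 0.5457 -0.1636  0.094 ] top side [ 0.5461 -0.1634  0.111 ]
streak [ 0.5545 -0.1664  0.1   ] [ 0.5255 -0.1526  0.1   ] [ 0.5391 -0.1588  0.105 ] eye tri (array([ 0.5436, -0.1609,  0.0907]), np.float64(4.523674729522787))
eyeL,R side [ 0.537  -0.1632  0.094 ] [ 0.5548 -0.165   0.094 ]
hole mouth [0.5194 0.215  0.1225]
pin end upper/lower corner [0.5252 0.223  0.115 ] [0.5136 0.2275 0.115 ]
pin @cheek up/low [0.5189 0.2091 0.115 ] [0.5089 0.2111 0.115 ]
head face side [0.4968 0.1398 0.115 ]
expected hole proj touch [[209.8247 221.8606]] (209.0, 221.875)
stubs (array([ 0.5172, -0.1302,  0.068 ]), array([ 0.5543, -0.1888,  0.068 ]), array([ 0.5199, -0.1314,  0.068 ]))
```

Run:
```python
from h import *
plan((.5425,-.162,.16),-18.5,n=8)
```

```text
[0.066, 0.879, 0.234, -0.0, -0.0, 0.077]
[0.073, 0.878, 0.234, -0.0, -0.0, 0.077]
[0.08, 0.878, 0.234, -0.0, -0.0, 0.077]
[0.087, 0.877, 0.234, -0.0, -0.0, 0.077]
[0.094, 0.876, 0.234, -0.0, -0.0, 0.077]
[0.101, 0.876, 0.234, -0.0, -0.0, 0.077]
[0.108, 0.875, 0.234, -0.0, -0.0, 0.077]
[0.115, 0.874, 0.234, -0.0, -0.0, 0.077]
```

Request:
{"fn": "carry_out", "kwargs": {"increments": [[[40,0.07,0.88,0,0,0,0.077],[40,0.07,0.88,0,0,0,0.077],[40,0.08,0.88,0,0,0,0.077],[40,0.09,0.88,0.2,0,0,0.077],[40,0.09,0.88,0.4,0,0,0.077]]]}}

```text
t: 8.6
eef_pos: [0.4665, -0.1477, 0.1985]
orientation: [2.526, 1.866, 0.002]
wrist_force: [0.7, -0.1, -0.5]
finger_gap: 0.466
finger_force: 0.0
```

Request:
{"fn": "carry_out", "kwargs": {"increments": [[[40,0.1,0.88,0.4,0,0,0.077],[40,0.11,0.88,0.4,0,0,0.077],[40,0.12,0.87,0.4,0,0,0.077],[40,0,0,0,0,0,0]]]}}

```text
t: 9.0
eef_pos: [0.5447, -0.1619, 0.1591]
orientation: [-2.546, -1.835, 0.003]
wrist_force: [-0.5, 0.8, 0.4]
finger_gap: 0.47
finger_force: 0.0
```

Run:
```python
from h import *
st();plan((.5425,-.162,.078),-18.5,n=4)
```

```text
t 9.0 p [ 0.5447 -0.1619  0.1591] x [0.316 0.949 0.   ] y [ 0.949 -0.316 -0.003] F [-0.5  0.8  0.4] q [-0.29  0.22 -0.09  1.27  0.    1.6 ] 0.46998972038976544
[-0.007, -0.015, 0.676, -0.008, -0.0, 0.002]
[-0.007, -0.015, 0.676, -0.008, -0.0, 0.002]
[-0.007, -0.016, 0.676, -0.008, -0.0, 0.002]
[-0.007, -0.016, 0.676, -0.008, -0.0, 0.002]
```

Request:
{"fn": "carry_out", "kwargs": {"increments": [[[40,0,-0.02,0.7,0,0,0],[40,0,-0.02,0.7,0,0,0],[40,0,0,0.65,0,0,0],[40,0,0,0.6,0,0,0],[40,0,0,0,0,0,0]]]}}

```text
t: 9.5
eef_pos: [0.5396, -0.1611, 0.0804]
orientation: [-2.546, -1.833, 0.005]
wrist_force: [-0.6, 0.1, 0.2]
finger_gap: 0.469
finger_force: 0.0
```

Run:
```python
from h import *
st()
s=viewer.snapshot("side")[:,:,::-1]
cv2.imwrite("pics/m3.png",cv2.convertScaleAbs(cv2.resize(s[220:320,265:365],(600,600),interpolation=cv2.INTER_CUBIC),alpha=1.5))
```

```text
t 9.5 p [ 0.5396 -0.1611  0.0804] x [ 0.317  0.948 -0.   ] y [ 0.948 -0.317 -0.005] F [-0.6  0.1  0.2] q [-0.29  0.24 -0.23  1.1   0.    1.6 ] 0.468757785651022
```

View pics/m3.png

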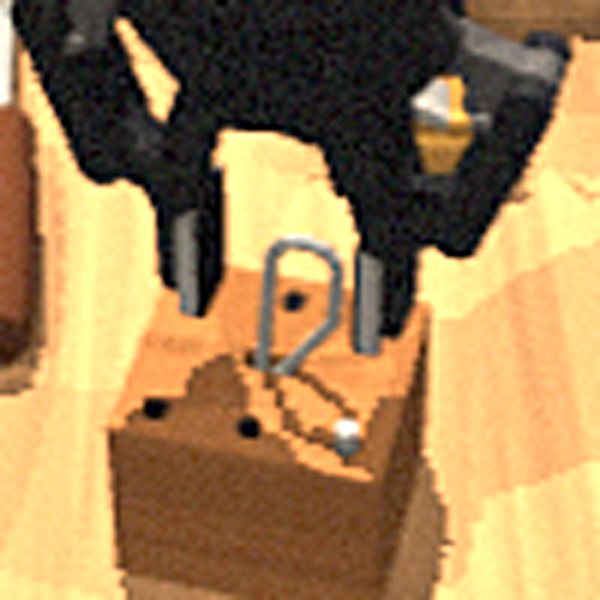

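The side view shows the eye (303,290) between the pads (212 and 366), about 4 mm right of centre. I'll shift +y by 4 mm, go down 4 mm and close.

Request:
{"fn": "carry_out", "kwargs": {"increments": [[[40,0,0.14,0.14,0,0,0],[40,0,0,0,0,0,0],[20,0,0,0,0,0,0],[10,0,0,0,0,0,0],[10,0,0,0,0,0,0]]], "force": 30}}

```text
t: 10.05
eef_pos: [0.5444, -0.1636, 0.0794]
orientation: [-2.55, -1.833, 0.001]
wrist_force: [-5.3, 1.4, 5.7]
finger_gap: 0.246
finger_force: 29.2
```

Request:
{"fn": "carry_out", "kwargs": {"increments": [[[10,0,0,0,0,0,0],[10,0,0,0,0,0,0]]], "force": 70}}

```text
t: 10.25
eef_pos: [0.5442, -0.1635, 0.0796]
orientation: [-2.55, -1.833, 0.001]
wrist_force: [-6.1, 1.5, 6.7]
finger_gap: 0.228
finger_force: 68.1
```

Request:
{"fn": "carry_out", "kwargs": {"increments": [[[10,0,0,-0.2,0,0,0],[10,0,0,-0.4,0,0,0],[10,0,0,-0.5,0,0,0],[10,0,0,-0.6,0,0,0],[10,0,0,-0.6,0,0,0]]], "force": 50}}

```text
t: 10.75
eef_pos: [0.5462, -0.1641, 0.1495]
orientation: [2.549, 1.833, 0.002]
wrist_force: [0.1, -0.1, -0.4]
finger_gap: 0.224
finger_force: 65.9
```

Request:
{"fn": "carry_out", "kwargs": {"increments": [[[10,0,0,-0.8,0,0,0],[10,0,0,-0.8,0,0,0],[10,0,0,-0.8,0,0,0],[10,0,0,0,0,0,0]]]}}

```text
t: 11.15
eef_pos: [0.5476, -0.1646, 0.2246]
orientation: [2.545, 1.83, 0.008]
wrist_force: [0.8, 0.5, -0.7]
finger_gap: 0.224
finger_force: 65.9
```

Run:
```python
from h import *
st()
s=viewer.snapshot("side")[:,:,::-1];t=viewer.snapshot("top")[:,:,::-1]
cv2.imwrite("pics/s4.png",s);cv2.imwrite("pics/t4.png",t)
p=bot.sense()["eef_pos"];print(proj("side",p),proj("top",p))
cv2.imwrite("pics/m4.png",cv2.convertScaleAbs(cv2.resize(s[170:290,265:385],(600,600),interpolation=cv2.INTER_CUBIC),alpha=1.5))
```

```text
t 11.15 p [ 0.5476 -0.1646  0.2246] x [0.319 0.948 0.   ] y [ 0.948 -0.319  0.009] F [ 0.8  0.5 -0.7] q [-0.29  0.21  0.04  1.4  -0.    1.6 ] 0.22404677222518182
[[315.70059885 203.1100798 ]] [[416.04982897 203.73110198]]
```

View pics/m4.png

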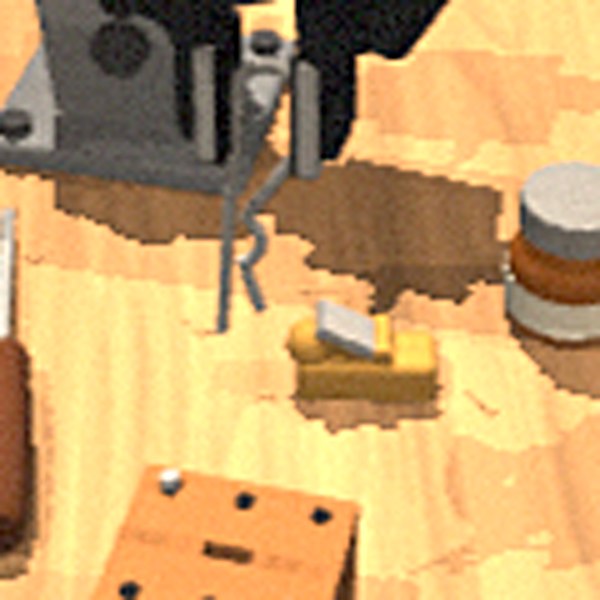

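The block slot is empty. The clip is held, bow to the right, with the leg tip at crop (222,330). Comparing with the nominal tip.

Run:
```python
from h import *
np.set_printoptions(precision=4,suppress=True)
s=bot.sense();A=R.from_rotvec(s["orientation"]);p=s["eef_pos"]
for z in(.01,.0633,.058): 
    X=p+A.apply([0,-.009,z]);print(z,X,(proj("side",X)-[265,170])*5, proj("top",X))
t=cv2.imread("pics/t4.png")
cv2.imwrite("pics/m5.png",cv2.convertScaleAbs(cv2.resize(t[160:240,370:450],(640,480+160),interpolation=cv2.INTER_CUBIC)[:600],alpha=1.5))
for d in np.eye(3)*.01: print(d,(proj("side",X+d)-proj("side",X))*5)
```

```text
0.01 [ 0.5378 -0.1613  0.2107] [[222.371  189.0475]] [[413.4062 209.4929]]
0.0633 [ 0.5379 -0.1613  0.1574] [[224.6722 333.467 ]] [[408.1728 214.3028]]
0.058 [ 0.5379 -0.1613  0.1627] [[224.4549 319.8299]] [[408.667  213.8486]]
[0.01 0.   0.  ] [[34.3455 -0.8724]]
[0.   0.01 0.  ] [[ -0.8533 -22.5364]]
[0.   0.   0.01] [[ -0.3174 -26.1315]]
```

Run:
```python
from h import *
np.set_printoptions(precision=4,suppress=True)
print("scroll",tri((415,131),(267,93)),"neck mid bar",tri((340,131),(260,117)), tri((365,136),(252,145)))
u=np.array([.256,.967,0]);v=np.array([.967,-.256,0])
hole=np.array([.5175,.215,.115])
# target pose: tool yaw -14.8, tilt so tool z leans: compute tool frame via plan's convention
B=R.from_euler("z",-14.8,degrees=True)*R.from_matrix(np.array([[0,1,0],[1,0,0],[0,0,-1.]]))
for tl in(-12,12):
    Q=R.from_rotvec(np.radians(tl)*B.as_matrix()[:,0])*B
    print(tl,"tool z",Q.as_matrix()[:,2],"tip offset",Q.apply([0,-.0095,.0625]))
```

```text
scroll (array([0.7555, 0.1077, 0.1907]), np.float64(1.931848043611034)) neck mid bar (array([0.6498, 0.11  , 0.2108]), np.float64(97.30257139190336)) (array([0.6604, 0.1339, 0.168 ]), np.float64(1.3284757032482164))
-12 tool z [ 0.201  -0.0531 -0.9781] tip offset [ 0.0036 -0.0009 -0.0631]
12 tool z [-0.201   0.0531 -0.9781] tip offset [-0.0215  0.0057 -0.0592]
```

Run:
```python
from h import *
plan((.549,.207,.245),-14.8,tilt=12,n=13)
```

```text
[0.904, -0.296, -0.063, 0.156, -0.005, -0.048]
[0.906, -0.293, -0.059, 0.156, -0.005, -0.048]
[0.907, -0.289, -0.055, 0.156, -0.005, -0.048]
[0.909, -0.285, -0.05, 0.156, -0.005, -0.048]
[0.91, -0.282, -0.046, 0.156, -0.005, -0.048]
[0.911, -0.278, -0.042, 0.156, -0.005, -0.048]
[0.913, -0.274, -0.038, 0.156, -0.005, -0.048]
[0.914, -0.27, -0.034, 0.156, -0.005, -0.048]
[0.915, -0.266, -0.03, 0.156, -0.005, -0.048]
[0.917, -0.261, -0.026, 0.156, -0.005, -0.048]
[0.918, -0.257, -0.023, 0.156, -0.005, -0.048]
[0.919, -0.253, -0.019, 0.156, -0.005, -0.048]
[0.921, -0.249, -0.015, 0.156, -0.005, -0.048]
```

Request:
{"fn": "carry_out", "kwargs": {"increments": [[[10,0.7,-0.22,-0.4,0.156,0,-0.05],[10,0.9,-0.29,-0.1,0.156,0,-0.05],[10,0.91,-0.29,-0.05,0.156,0,-0.05],[10,0.91,-0.28,-0.05,0.156,0,-0.05],[10,0.91,-0.28,-0.05,0.156,0,-0.05]]]}}

```text
t: 11.75
eef_pos: [0.5466, -0.0267, 0.2394]
orientation: [-2.471, -1.826, 0.076]
wrist_force: [0.7, 0.6, -1.3]
finger_gap: 0.233
finger_force: 65.9
```

Request:
{"fn": "carry_out", "kwargs": {"increments": [[[10,0.91,-0.28,-0.04,0.156,0,-0.05],[10,0.91,-0.27,-0.04,0.156,0,-0.05],[10,0.91,-0.27,-0.03,0.156,0,-0.05],[10,0.91,-0.27,-0.03,0.156,0,-0.05],[10,0.92,-0.26,0,0.156,0,-0.05]]]}}

```text
t: 12.25
eef_pos: [0.5473, 0.1158, 0.2485]
orientation: [-2.392, -1.817, 0.146]
wrist_force: [-0.1, 0.5, 0.2]
finger_gap: 0.23
finger_force: 65.9
```

Run:
```python
from h import *
st();plan((.549,.207,.225),-14.8,tilt=12,n=4)
```

```text
t 12.25 p [0.5473 0.1158 0.2485] x [0.269 0.963 0.004] y [ 0.95  -0.264 -0.164] F [-0.1  0.5  0.2] q [0.17 0.32 0.23 1.63 0.07 2.01] 0.23014630041895748
[0.735, -0.155, 0.227, 0.106, -0.015, -0.03]
[0.736, -0.15, 0.228, 0.106, -0.015, -0.03]
[0.737, -0.145, 0.228, 0.106, -0.015, -0.03]
[0.738, -0.141, 0.229, 0.106, -0.015, -0.03]
```

Request:
{"fn": "carry_out", "kwargs": {"increments": [[[10,0.74,-0.15,0.1,0.106,-0.015,-0.03],[10,0.74,-0.15,0.2,0.106,-0.015,-0.03],[10,0.74,-0.15,0.3,0.106,-0.015,-0.03],[10,0.7,-0.14,0.3,0.106,-0.015,-0.03],[10,0,0,0,0,0,0]]]}}

```text
t: 12.75
eef_pos: [0.5485, 0.2071, 0.2234]
orientation: [-2.35, -1.814, 0.194]
wrist_force: [0.5, -0.7, -1.0]
finger_gap: 0.223
finger_force: 65.9
```

Run:
```python
from h import *
np.set_printoptions(precision=4,suppress=True)
st();plan((.549,.207,.211),-14.8,tilt=12,n=1)
N=4
s=np.mean([viewer.snapshot("side")[:,:,::-1].astype(float) for _ in range(N)],0).astype(np.uint8);t=np.mean([viewer.snapshot("top")[:,:,::-1].astype(float) for _ in range(N)],0).astype(np.uint8)
q=bot.sense();X=q["eef_pos"]+R.from_rotvec(q["orientation"]).apply([0,-.0095,.0625])
print("tip",X,proj("side",X),proj("top",X))
def c(im,x,y,w,h,W,H):return cv2.convertScaleAbs(cv2.resize(im[y:y+h,x:x+w],(W,H),interpolation=cv2.INTER_CUBIC),alpha=1.6)
cv2.imwrite("pics/s6.png",s);cv2.imwrite("pics/t6.png",t)
cv2.imwrite("pics/m6.png",np.hstack([c(s,265,105,50,70,400,560),c(t,185,185,50,70,400,560)]))
```

```text
t 12.75 p [0.5485 0.2071 0.2234] x [ 0.253  0.967 -0.001] y [ 0.946 -0.248 -0.21 ] F [ 0.5 -0.7 -1. ] q [0.31 0.4  0.28 1.63 0.11 2.12] 0.22297012348269973
[0.002, 0.105, 0.402, -0.019, 0.016, 0.022]
tip [0.5279 0.2101 0.1677] [[301.1549 121.255 ]] [[206.7177 213.7565]]
```

View pics/m6.png

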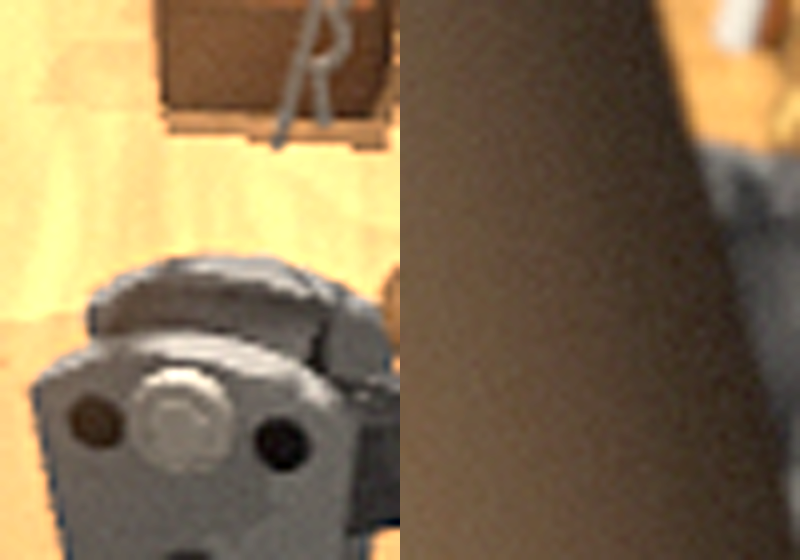

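The side crop shows the tip at (278,147) and the head boss at about (178,420). The arm hides the top view. Checking these against the arm frame numerically.

Run:
```python
from h import *
np.set_printoptions(precision=3,suppress=True)
s=cv2.imread("pics/s6.png")
g=cv2.cvtColor(s,cv2.COLOR_BGR2GRAY)
print(g[105:128,296:312])
H=np.array([.4992,.1349,.115]);print("head pred",proj("side",H),"obs 287.2 157.5; disc 288.1 157.3")
X=np.array([.5279,.2101,.1677])
for n,P in(("H",H),("X",X)):
  for d in np.eye(3)*.01: print(n,(proj("side",P+d)-proj("side",P)))
```

```text
[[ 67  64  64  66  67  67  65  67  76  80  87  74  71  68  73  63]
 [ 58  58  56  53  51  54  49  65  72  66  77  68  55  48  50  44]
 [ 55  52  54  54  51  49  55  69  71  50  66  71  56  44  42  43]
 [ 60  55  54  52  53  50  56  73  67  42  56  75  70  43  42  42]
 [ 54  56  55  52  53  53  65  73  60  44  50  68  70  40  43  42]
 [ 57  53  56  52  51  47  62  73  50  39  50  73  72  40  46  42]
 [ 54  56  54  50  51  57  71  67  41  54  73  71  60  39  40  36]
 [ 53  51  51  51  48  62  77  72  85  98  77  65  43  40  44  42]
 [ 53  53  50  49  49  63  69  67  76  76  59  48  40  42  41  37]
 [ 52  53  49  51  54  68  68  52  66  65  43  38  42  40  39  39]
 [ 50  53  52  49  57  72  65  51  70  70  41  40  44  42  39  37]
 [ 53  51  49  49  61  72  58  45  61  71  43  45  42  46  44  34]
 [ 50  47  48  44  60  72  48  42  62  74  46  40  40  38  35  35]
 [ 43  43  41  52  67  68  42  40  57  69  50  38  41  36  36  44]
 [ 72  73  73  76  78  66  42  36  54  69  52  29  31  32  30  50]
 [101 102 108 103  70  85 103  98  84  77  87  98  94  90  87  89]
 [ 97 103 100  86  71  94 105 101  92  88  94  96  94  90  88  88]
 [ 87  90  86  63  67  88  94  89  87  87  87  89  87  86  85  85]
 [162 166 146  89 126 176 171 168 164 166 163 166 144  79  78  79]
 [167 168 166 164 170 174 171 170 168 166 167 168 167 160 154 155]
 [165 168 166 168 170 169 166 168 166 165 167 165 164 163 157 157]
 [166 166 165 164 163 165 168 170 167 167 165 165 164 164 158 154]
 [165 168 166 165 164 163 162 163 166 169 168 166 166 167 158 159]]
head pred [[288.572 159.257]] obs 287.2 157.5; disc 288.1 157.3
H [[ 4.67  -0.088]]
H [[ 0.09 -2.35]]
H [[-0.196 -4.07 ]]
X [[ 4.498 -0.07 ]]
X [[-0.031 -1.913]]
X [[-0.102 -4.187]]
```

```bash
cat >> h.py <<'E'
def rel(d,n=1):
    s=bot.sense();A=R.from_rotvec(s["orientation"])
    print(n,"rows of",np.round(A.inv().apply(np.array(d)/n/.03),3).tolist())
E
python3 - <<'E'
from h import *
st();rel((-.0017,.0045,-.032),3);rel((0,0,-.001));rel((.001,0,0));rel((0,.001,0))
E
```

```text
t 13.15 p [0.5493 0.2044 0.2269] x [0.257 0.967 0.001] y [ 0.946 -0.251 -0.205] F [-0.7  0.4 -0.8] q [0.3  0.4  0.28 1.63 0.11 2.12] 0.22616557669551746
3 rows of [0.043, 0.043, 0.354]
1 rows of [-0.0, 0.007, 0.033]
1 rows of [0.009, 0.032, -0.007]
1 rows of [0.032, -0.008, 0.002]
```

Request:
{"fn": "carry_out", "kwargs": {"increments": [[[10,0.08,0.04,0.33,0,0,0],[10,0.07,0.04,0.33,0,0,0],[10,0.07,0.04,0.3,0,0,0],[10,0,0,0,0,0,0],[10,0,0,0,0,0,0]]]}}

```text
t: 13.65
eef_pos: [0.5481, 0.2121, 0.197]
orientation: [-2.353, -1.812, 0.19]
wrist_force: [-0.4, -0.5, -0.3]
finger_gap: 0.225
finger_force: 65.9
```

Run:
```python
from h import *
st()
g=cv2.cvtColor(viewer.snapshot("side"),cv2.COLOR_RGB2GRAY);cv2.imwrite("pics/s7.png",g)
print(g[122:142,288:312])
st()
```

```text
t 13.65 p [0.5481 0.2121 0.197 ] x [ 0.255  0.967 -0.   ] y [ 0.946 -0.25  -0.207] F [-0.4 -0.5 -0.3] q [0.31 0.4  0.22 1.57 0.11 2.13] 0.22466854790288288
[[160 163 160 160 163 161 165 145  88  92  88  95  95  94  61  77 111 112
   71  63  84  87  90  84]
 [160 162 162 162 160 164 165 169 164 165 164 171 172 143  63  91  98  61
   68 128 150  81  78  79]
 [160 168 161 157 159 157 162 166 166 167 167 173 171 125  93 132  72 113
  174 173 170 164 157 149]
 [159 161 162 161 161 164 163 164 167 164 166 174 150  77  97 132  68 116
  177 172 168 165 155 161]
 [161 157 162 161 160 159 164 164 171 164 171 170 145  58 124 163  97  93
  154 169 168 165 156 156]
 [165 164 152 163 166 159 161 171 167 166 172 164 127  55 123 165  88  79
  137 178 168 164 162 161]
 [167 160 161 160 163 160 163 162 170 171 174 158  98  89 149 166 113  75
  135 175 169 165 161 160]
 [164 158 158 163 163 161 159 163 170 170 175 150  63 110 176 159 101  78
  137 179 168 170 163 163]
 [166 159 160 163 161 164 161 163 170 175 177 153  58 117 176 169 136  59
  123 174 169 169 165 163]
 [163 162 156 162 165 159 161 168 1
[... 527 characters left out ...]
 168 165 171 166
  167 167 165 165 160 153]
 [ 90 101 112 120 118 117 118 119 117 115 120 123 148 167 179 175 167 171
  166 169 167 164 163 158]
 [ 95 124 138 124 125 120 120 123 119 114 119 114 117 121 131 136 158 177
  177 169 170 166 163 161]
 [ 64  68  70  65  82 103 108 116 121 126 123 124 116 115 111 110 103 116
  162 180 176 168 168 165]
 [ 54  59  61  63  64  67  59  64  64  66  87 121 126 122 120 118 111  94
   58  84 148 178 168 168]
 [ 45  49  51  45  46  41  40  42  44  39  53  66  68  82 116 128 124 119
   89  60 101 135 161 165]]
t 13.7 p [0.5484 0.2122 0.1975] x [0.255 0.967 0.   ] y [ 0.946 -0.25  -0.206] F [-0.1  0.1 -0.3] q [0.31 0.4  0.22 1.57 0.11 2.13] 0.2237417593371294
```

Run:
```python
from h import *
u=np.array([.256,.967,0]);v=np.array([.967,-.256,0])
hole=np.array([.5175,.215,.115]);o=hole-.042*u-[0,0,.115]
for a in(-10,-5,0,5):
    print(a,proj("side",o+.03*u+v*a*1e-3+[0,0,.133]))
g=cv2.imread("pics/s7.png",0)
for c in range(276,296,2):print(c,g[130:142,c])
q=bot.sense();X=q["eef_pos"]+R.from_rotvec(q["orientation"]).apply([0,-.0095,.0676]);print(X,proj("side",X))
```

```text
-10 [[291.30701912 136.37290188]]
-5 [[293.43844715 136.59750139]]
0 [[295.57412776 136.82254901]]
5 [[297.7140737  137.04804609]]
276 [159 160 155 159 162 162 161 164 159 165 165 135]
278 [163 162 159 164 164 162 162 159 160 156 132 110]
280 [152 151 155 150 152 153 153 154 158 109 112  66]
282 [156 156 152 159 152 155 162 164 128 117  59  47]
284 [154 153 154 150 153 154 160 132  98  84  52  45]
286 [164 161 159 161 162 164 169  85  69  60  59  51]
288 [166 163 166 164 167 170 156  90  95  64  54  45]
290 [160 156 153 160 160 166 137 112 138  70  61  51]
292 [161 165 169 164 164 170 145 118 125  82  64  46]
294 [161 161 162 167 165 164 150 118 120 108  59  40]
[0.52588306 0.2181196  0.13331473] [[300.60256086 133.64865329]]
```

Run:
```python
from h import *
rel((-.0032,-.0035,-.006),2);rel((0,0,-.001));rel((-.00026,0.00007,-.00096));rel(np.array([.967,-.256,0])*.001);rel(np.array([.256,.967,0])*.001)
```

```text
2 rows of [-0.07, -0.015, 0.105]
1 rows of [-0.0, 0.007, 0.033]
1 rows of [0.0, -0.002, 0.033]
1 rows of [-0.0, 0.033, -0.007]
1 rows of [0.033, 0.0, 0.0]
```

Request:
{"fn": "carry_out", "kwargs": {"increments": [[[10,-0.07,-0.03,0.11,0,0,0],[10,-0.07,-0.02,0.11,0,0,0],[10,0,0,0,0,0,0]]]}}

```text
t: 14.0
eef_pos: [0.5443, 0.2084, 0.1911]
orientation: [-2.354, -1.812, 0.189]
wrist_force: [-0.7, -0.2, -0.6]
finger_gap: 0.223
finger_force: 65.9
```

Request:
{"fn": "carry_out", "kwargs": {"increments": [[[10,0,0.007,0.033,0,0,0],[10,0,0.007,0.033,0,0,0],[10,0,0.007,0.033,0,0,0],[10,0,0,0,0,0,0]]]}}

```text
t: 14.4
eef_pos: [0.5446, 0.2088, 0.1882]
orientation: [-2.354, -1.813, 0.189]
wrist_force: [-0.8, -0.0, -0.6]
finger_gap: 0.226
finger_force: 65.9
```

Request:
{"fn": "carry_out", "kwargs": {"increments": [[[10,0,0.004,0.033,0,0,0],[10,0,0.004,0.033,0,0,0],[10,0,0,0,0,0,0]]]}}

```text
t: 14.7
eef_pos: [0.5444, 0.2088, 0.1862]
orientation: [-2.354, -1.813, 0.189]
wrist_force: [0.6, -0.0, -0.4]
finger_gap: 0.222
finger_force: 65.9
```

Request:
{"fn": "carry_out", "kwargs": {"increments": [[[10,0,0.004,0.033,0,0,0],[10,0,0.004,0.033,0,0,0],[10,0,0,0,0,0,0]]]}}

```text
t: 15.0
eef_pos: [0.5442, 0.2087, 0.1841]
orientation: [-2.354, -1.813, 0.189]
wrist_force: [0.4, -1.5, -0.8]
finger_gap: 0.225
finger_force: 65.8
```

Request:
{"fn": "carry_out", "kwargs": {"increments": [[[10,0,0,0.033,0,0,0],[10,0,0,0.033,0,0,0],[10,0,0,0,0,0,0]]]}}

```text
t: 15.3
eef_pos: [0.5438, 0.2089, 0.1822]
orientation: [-2.354, -1.812, 0.189]
wrist_force: [-0.2, -0.6, -1.0]
finger_gap: 0.223
finger_force: 65.8
```

Request:
{"fn": "carry_out", "kwargs": {"increments": [[[10,0,0,0.033,0,0,0],[10,0,0,0.033,0,0,0],[10,0,0,0,0,0,0]]]}}

```text
t: 15.6
eef_pos: [0.5435, 0.209, 0.1803]
orientation: [-2.354, -1.812, 0.189]
wrist_force: [1.3, -0.4, -1.0]
finger_gap: 0.227
finger_force: 65.8
```

Request:
{"fn": "carry_out", "kwargs": {"increments": [[[10,0,0,0.033,0,0,0],[10,0,0,0.033,0,0,0],[10,0,0,0,0,0,0]]]}}

```text
t: 15.9
eef_pos: [0.5431, 0.2092, 0.1784]
orientation: [-2.354, -1.812, 0.189]
wrist_force: [0.2, -0.4, 0.0]
finger_gap: 0.226
finger_force: 65.8
```

Request:
{"fn": "carry_out", "kwargs": {"increments": [[[10,0.05,0,0,0,0,0],[10,0.05,0,0,0,0,0],[10,0,0,0,0,0,0]]]}}

```text
t: 16.2
eef_pos: [0.5437, 0.2119, 0.1784]
orientation: [-2.354, -1.813, 0.19]
wrist_force: [-0.6, -2.4, -0.5]
finger_gap: 0.227
finger_force: 66.0
```

Request:
{"fn": "carry_out", "kwargs": {"increments": [[[10,0.05,0,0,0,0,0],[10,0,0,0,0,0,0]]]}}

```text
t: 16.4
eef_pos: [0.5439, 0.2134, 0.1785]
orientation: [-2.354, -1.812, 0.19]
wrist_force: [-2.0, -3.4, 0.4]
finger_gap: 0.227
finger_force: 64.8
```

Request:
{"fn": "carry_out", "kwargs": {"increments": [[[10,-0.07,0,0,0,0,0],[10,-0.07,0,0,0,0,0],[10,0,0,0.02,0,0,0],[10,0,0,0.033,0,0,0],[10,0,0,0.033,0,0,0]]]}}

```text
t: 16.9
eef_pos: [0.5427, 0.21, 0.1763]
orientation: [-2.354, -1.812, 0.187]
wrist_force: [-2.4, 1.0, 2.8]
finger_gap: 0.226
finger_force: 65.2
```

Request:
{"fn": "carry_out", "kwargs": {"increments": [[[10,0,0,0.033,0,0,0],[10,0,0,0.033,0,0,0],[10,0,0,0.033,0,0,0],[10,0,0,0,0,0,0]]]}}

```text
t: 17.3
eef_pos: [0.5418, 0.2099, 0.173]
orientation: [-2.354, -1.812, 0.189]
wrist_force: [-3.1, 1.7, 3.1]
finger_gap: 0.22
finger_force: 65.7
```

Request:
{"fn": "carry_out", "kwargs": {"increments": [[[10,0.015,-0.02,0.05,0,0,0],[10,0,0,0.05,0,0,0],[10,0,0,0.05,0,0,0],[10,0,0,0,0,0,0]]]}}

```text
t: 17.7
eef_pos: [0.5404, 0.2105, 0.1684]
orientation: [-2.354, -1.812, 0.19]
wrist_force: [-3.5, 0.2, 2.3]
finger_gap: 0.227
finger_force: 65.9
```

Request:
{"fn": "carry_out", "kwargs": {"increments": [[[10,0,0,0.05,0,0,0],[10,0,0,0.05,0,0,0],[10,0,0,0.05,0,0,0],[10,0,0,0,0,0,0]]]}}

```text
t: 18.1
eef_pos: [0.5396, 0.2108, 0.1642]
orientation: [-2.354, -1.812, 0.189]
wrist_force: [-4.0, 0.9, 3.4]
finger_gap: 0.222
finger_force: 66.2
```

Request:
{"fn": "carry_out", "kwargs": {"increments": [[[10,0,-0.04,0.05,0,0,0],[10,0,0,0.05,0,0,0],[10,0,0,0.05,0,0,0],[10,0,0,0,0,0,0]]]}}

```text
t: 18.5
eef_pos: [0.5384, 0.2112, 0.1608]
orientation: [-2.355, -1.813, 0.186]
wrist_force: [-3.2, -1.0, 6.4]
finger_gap: 0.227
finger_force: 66.4
```

Request:
{"fn": "carry_out", "kwargs": {"increments": [[[10,0,0,0.05,0,0,0],[10,0,0,0.05,0,0,0],[10,0,0,0,0,0,0]]]}}

```text
t: 18.8
eef_pos: [0.5379, 0.2114, 0.1581]
orientation: [-2.355, -1.813, 0.186]
wrist_force: [-2.4, -0.8, 6.9]
finger_gap: 0.226
finger_force: 67.1
```

Request:
{"fn": "carry_out", "kwargs": {"increments": [[[10,0,-0.01,0.05,0,0,0],[10,0,0,0.05,0,0,0],[10,0,0,0.05,0,0,0],[10,0,0,0,0,0,0]]]}}

```text
t: 19.2
eef_pos: [0.5371, 0.2117, 0.1544]
orientation: [-2.356, -1.814, 0.184]
wrist_force: [-1.4, -1.2, 9.6]
finger_gap: 0.228
finger_force: 68.0
```

Request:
{"fn": "carry_out", "kwargs": {"increments": [[[10,0,0,0.05,0,0,0],[10,0,0,0.05,0,0,0],[10,0,0,0,0,0,0]]]}}

```text
t: 19.5
eef_pos: [0.5357, 0.2117, 0.1502]
orientation: [-2.355, -1.813, 0.188]
wrist_force: [-2.5, -1.1, 2.8]
finger_gap: 0.224
finger_force: 66.8
```

Request:
{"fn": "carry_out", "kwargs": {"increments": [[[10,0,0,0.04,0,0,0],[10,0,0,0.04,0,0,0],[10,0,0,0,0,0,0]]]}}

```text
t: 19.8
eef_pos: [0.5351, 0.2118, 0.1477]
orientation: [-2.355, -1.813, 0.188]
wrist_force: [-4.2, -1.3, 3.0]
finger_gap: 0.224
finger_force: 66.6
```

Request:
{"fn": "carry_out", "kwargs": {"increments": [[[10,0,0,0.04,0,0,0],[10,0,0,0.03,0,0,0],[10,0,0,0,0,0,0]]]}}

```text
t: 20.1
eef_pos: [0.5345, 0.212, 0.1457]
orientation: [-2.354, -1.813, 0.189]
wrist_force: [-4.2, -1.2, 5.0]
finger_gap: 0.232
finger_force: 66.4
```

Request:
{"fn": "carry_out", "kwargs": {"increments": [[[10,0,0,0.035,0,0,0],[10,0,0,0,0,0,0]]]}}

```text
t: 20.3
eef_pos: [0.5342, 0.212, 0.1446]
orientation: [-2.354, -1.813, 0.189]
wrist_force: [-5.2, -0.5, 5.6]
finger_gap: 0.227
finger_force: 66.2
```

Run:
```python
from h import *
st()
s=viewer.snapshot("side")[:,:,::-1]
cv2.imwrite("pics/m8.png",cv2.convertScaleAbs(cv2.resize(s[95:195,255:355],(600,600),interpolation=cv2.INTER_CUBIC),alpha=1.6))
```

```text
t 20.3 p [0.5342 0.212  0.1446] x [ 0.256  0.967 -0.   ] y [ 0.946 -0.25  -0.206] F [-5.2 -0.5  5.6] q [0.32 0.38 0.08 1.44 0.11 2.14] 0.22664216765864326
```

View pics/m8.png

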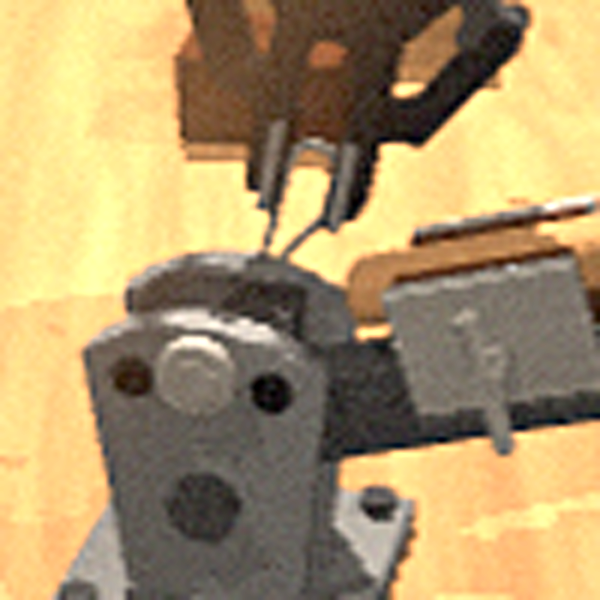

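The side view shows the eye at (315,170) held above the pin, with the leg behind the far cheek and the head still against the near cheek. I'll ease on until it firms up.

Request:
{"fn": "carry_out", "kwargs": {"increments": [[[10,0,-0.03,0.03,0,0,0],[10,0,0,0.02,0,0,0],[10,0,0,0,0,0,0]]]}}

```text
t: 20.65
eef_pos: [0.5334, 0.2123, 0.1434]
orientation: [-2.355, -1.813, 0.188]
wrist_force: [-3.4, -2.2, 5.7]
finger_gap: 0.225
finger_force: 65.6
```

Request:
{"fn": "carry_out", "kwargs": {"increments": [[[10,0,0,0.03,0,0,0],[10,0,0,0,0,0,0]]]}}

```text
t: 20.85
eef_pos: [0.5334, 0.2124, 0.1429]
orientation: [-2.355, -1.813, 0.187]
wrist_force: [-2.5, -1.9, 7.4]
finger_gap: 0.229
finger_force: 65.8
```

Request:
{"fn": "carry_out", "kwargs": {"increments": [[[10,0,0,0.03,0,0,0],[10,0,0,0.03,0,0,0],[10,0,0,0,0,0,0]]]}}

```text
t: 21.15
eef_pos: [0.5335, 0.2125, 0.1422]
orientation: [-2.356, -1.814, 0.185]
wrist_force: [-3.0, -2.3, 11.5]
finger_gap: 0.225
finger_force: 66.7
```

Request:
{"fn": "carry_out", "kwargs": {"increments": [[[10,0,0,-0.05,0,0,0],[35,0,0,0,0,0,0],[45,0,0,0,0,0,0],[45,0,0,0,0,0,0]]]}}

```text
t: 21.55
eef_pos: [0.5334, 0.2127, 0.1416]
orientation: [-2.354, -1.813, 0.188]
wrist_force: [0.2, -0.3, -0.6]
finger_gap: 0.524
finger_force: 0.0
```

Request:
{"fn": "carry_out", "kwargs": {"increments": [[[45,0,0,-0.3,0,0,0],[45,0,0,-0.6,0,0,0],[45,0,0,-1,0,0,0],[45,0,0,-1,0,0,0],[45,0,0,-1,0,0,0]]]}}

```text
t: 22.05
eef_pos: [0.5565, 0.2064, 0.2583]
orientation: [-2.354, -1.813, 0.188]
wrist_force: [0.1, 0.5, 0.7]
finger_gap: 0.525
finger_force: 0.0
```

Request:
{"fn": "carry_out", "kwargs": {"increments": [[[45,-1,0,-0.3,0,0,0],[45,-1,0,0,0,0,0],[45,-1,-0.5,0,0,0,0],[45,-1,-1,0,0,0,0],[45,-1,-1,0,0,0,0]]]}}

```text
t: 22.55
eef_pos: [0.448, 0.0788, 0.2811]
orientation: [-2.354, -1.812, 0.188]
wrist_force: [-1.2, -0.3, 1.5]
finger_gap: 0.529
finger_force: 0.0
```

Request:
{"fn": "carry_out", "kwargs": {"increments": [[[45,-1,-1,0,0,0,0],[45,-1,-0.5,0,0,0,0],[45,-1,-0.5,0,0,0,0],[45,-1,0,0,0,0,0],[45,-1,0,0,0,0,0]]]}}

```text
t: 23.05
eef_pos: [0.3531, -0.0512, 0.2942]
orientation: [-2.355, -1.814, 0.186]
wrist_force: [0.4, -1.2, 0.1]
finger_gap: 0.526
finger_force: 0.0
```

Run:
```python
from h import *
st()
N=4
s=np.mean([viewer.snapshot("side")[:,:,::-1].astype(float) for _ in range(N)],0).astype(np.uint8);t=np.mean([viewer.snapshot("top")[:,:,::-1].astype(float) for _ in range(N)],0).astype(np.uint8)
def c(im,x,y,w,h,W,H):return cv2.convertScaleAbs(cv2.resize(im[y:y+h,x:x+w],(W,H),interpolation=cv2.INTER_CUBIC),alpha=1.6)
cv2.imwrite("pics/s9.png",s);cv2.imwrite("pics/t9.png",t)
cv2.imwrite("pics/m9.png",np.hstack([c(s,265,105,50,70,400,560),c(t,190,190,50,70,400,560)]))
```

```text
t 23.05 p [ 0.3531 -0.0512  0.2942] x [0.255 0.967 0.001] y [ 0.947 -0.25  -0.204] F [ 0.4 -1.2  0.1] q [-0.16 -0.02 -0.07  1.72  0.02  1.67] 0.5263164346269193
```

View pics/m9.png

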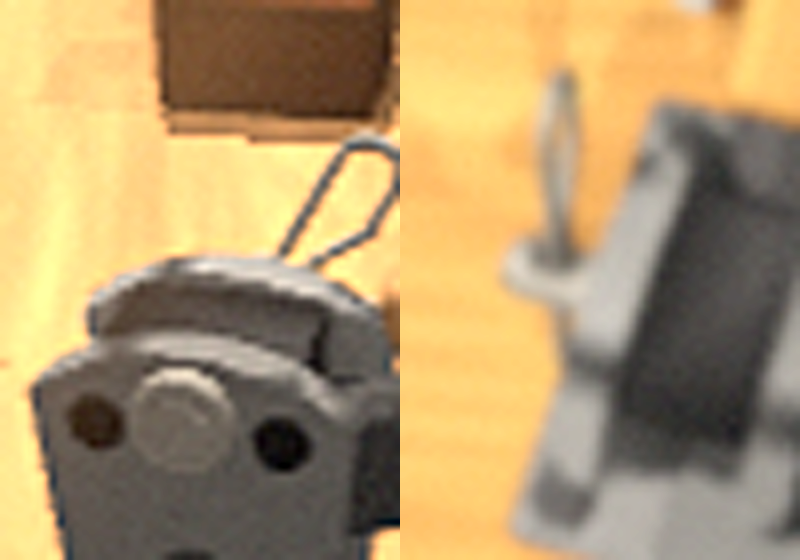

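Run:
```python
from h import *
np.set_printoptions(precision=4,suppress=True)
s=cv2.imread("pics/s9.png");g=cv2.cvtColor(s,cv2.COLOR_BGR2GRAY)
S=lambda x,y:(x/8+265,y/8+105);T=lambda x,y:((x-400)/8+190,y/8+190)
hole=np.array([.5175,.215,.115]);u=np.array([.256,.967,0]);v=np.array([.967,-.256,0])
for n,a,b in(("eyetop",S(372,140),T(565,75)),):
    X,e=tri(a,b);d=X-hole;print(n,X,e,"u,v,z",d@u,d@v,d[2],np.linalg.norm(d))
# expected projections if fully home, for several tilts, eye outer-top point and eye centre
for tl in(25,30,35,40):
    th=np.radians(tl);up=v*np.sin(th)+np.array([0,0,np.cos(th)]);cx=v*np.cos(th)-np.array([0,0,np.sin(th)])
    for k in(0,4):
        seat=hole+k*1e-3*up
        P=[seat+.009*cx+.046*up+.015*up, seat+.009*cx+.046*up, seat+.038*up]
        print(tl,k,((proj("side",P)-[265,105])*8).round(0).tolist(),((proj("top",P)-[190,190])*8+[400,0]).round(0).tolist())
cv2.imwrite("pics/x.png",g)
for r in range(119,141):print(r,g[r,298:320])
```

```text
eyetop [0.5528 0.2046 0.1674] 4.24310660922477 u,v,z -0.00098901486567908 0.036772506617234135 0.052396728219965175 0.06401380556268249
25 0 [[370.0, 139.0], [349.0, 181.0], [309.0, 189.0]] [[558.0, 95.0], [562.0, 132.0], [549.0, 181.0]]
25 4 [[376.0, 127.0], [354.0, 170.0], [315.0, 177.0]] [[557.0, 85.0], [561.0, 122.0], [548.0, 171.0]]
30 0 [[386.0, 151.0], [360.0, 191.0], [319.0, 195.0]] [[567.0, 80.0], [568.0, 121.0], [554.0, 170.0]]
30 4 [[393.0, 140.0], [367.0, 180.0], [326.0, 184.0]] [[567.0, 69.0], [568.0, 110.0], [554.0, 159.0]]
35 0 [[400.0, 164.0], [370.0, 201.0], [329.0, 201.0]] [[576.0, 66.0], [575.0, 111.0], [560.0, 160.0]]
35 4 [[408.0, 154.0], [378.0, 191.0], [337.0, 192.0]] [[576.0, 54.0], [575.0, 99.0], [560.0, 148.0]]
40 0 [[413.0, 178.0], [380.0, 212.0], [338.0, 209.0]] [[585.0, 54.0], [581.0, 102.0], [565.0, 151.0]]
40 4 [[422.0, 169.0], [389.0, 203.0], [347.0, 200.0]] [[585.0, 42.0], [582.0, 90.0], [566.0, 138.0]]
119 [ 70  64  52  42  38  37  38  35  32  27  31  27  26  41  69  61 111 164
 158 157 158 156]
120 [100 102 100 101  98  94  96  93  93  93  86  85  7
[... 1239 characters left out ...]
9 108 160 158 157
 157 156 156 157]
134 [162 166 137  65 108 163 161 159 160 162 144  98  67  69 126 152 147 145
 150 155 157 157]
135 [162 149  87  80 141 166 163 165 149 112  68  63 112 147 150 148 147 148
 148 151 151 156]
136 [157 125  59 109 168 159 150 131  69  63 120 160 153 151 152 151 151 148
 147 143 152 147]
137 [125 109 122 163 167 131  77  78 123 156 159 164 154 149 151 155 151 152
 153 154 150 149]
138 [128 127 126 128 118 103  83 117 168 165 163 159 154 152 152 147 141 150
 147 148 148 146]
139 [135 129 129 126 125 122 121 132 159 166 166 160 156 153 149 139 139 145
 144 147 150 150]
140 [ 96 133 138 135 132 129 125 120  96  88 129 167 160 156 144 132 147 143
 138 136 131 128]
```

The last look shows the clip on the pin, tilted about 30°. The eye top is at (384,150) in the side crop and (565,75) in the top crop. That matches the position for fully seated to about 1 mm, and the clip is square to the pin. The head is still against the cheek.

```bash
python3 -c "
from station import workorder
print(workorder.sign_off())"
```

```text
the job is handed in; nothing more can be done
None
```

I handed the job in at about 23.5 s: the lock pin is home and the clip's leg is through the cross hole with the bow snapped over the pin. The last pictures put the seat within about 1 mm of home; sign-off gave no verdict.

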